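# Unlock the tool case with its key and spring the lid

## Robot

A 6-joint arm with a two-finger parallel gripper is mounted at the origin on the work surface. World frame = base frame: x ahead of the robot, y to its left, z up, the work surface at z = 0. Lengths are in m, angles in rad, forces in N, time in s.
With the tool pointing down it reaches from about 0.25 to 0.85 m from the base axis. Payload 12.5 kg.
Tool frame: the origin (TCP) lies at the very end of the fingers, on their centre line; the grasp point (between the pads) lies 19 mm behind it (env.grasp_offset is the distance from the TCP to the grasp point, in m); z points along the fingers, y is the line along which they close (so a half turn about z gives the same grasp; the last joint's range is limited). The gripper opens to 93 mm and grips with 3 to 60 N. Pads are 15 mm wide; open, the fingers measure 128 mm over their backs; the gripper's body (75 mm by 188 mm) begins 65 mm behind the grasp point.
Start: joints at [-1.339, 0.351, 1.652, -0, 1.139, -0.085], TCP at [0.171, -0.523, 0.219] pointing down, gripper open.
Joint ranges: [-2.75, 2.75], [-0.79, 2.1], [0.01, 2.65], [-1.57, 4.71], [0.07, 3.14], [-2.87, 2.87]. Speed limits (rad/s): [2.22, 2.22, 2.79, 3.14, 3.14, 3.14].

## Interface

Orientations are given as a 3x3 rotation matrix whose columns are the frame's x, y, z axes.
In Python, from station import env gives the robot as it stands. The module is installed in compiled form; this text tells all that it offers. Calls block until the motion is done:
- env.move_pose(position, orientation): joint-space move of the TCP to a pose.
- env.movel(position, rotation=None, feed=0.15): straight line of the TCP; rotation=None keeps the orientation; feed is the mean speed in m/s.
- env.move_j(angles): joint-space move.
- env.move_gripper(opening): opening from 0.0 (shut) to 1.0 (fully open); the grip force is fixed at half the most; returns when the fingers have stopped.
- env.dwell(seconds).
- env.ik(position, orientation): joint angles nearest the present ones, or None.
- env.sense(): the state.
- env.snapshot(name): name is "scene" or "top" or "wrist"; returns a dict with "frame" (420x560x3 uint8, red, green, blue), "depth" (420x560 float32, m along the optical axis (not along the pixel's ray), 0 where there is no reading), "intrinsics" (3x3 intrinsics, pixels), "dist_coeffs" ([k1, k2, p1, p2, k3] as OpenCV has them; the pictures are not rectified), "rvec" (rotation vector, rad) and "tvec" (3), from world to camera coordinates, as OpenCV has them. Camera axes: x right, y down, z forward; pixel columns grow to the right and rows downward; lengths in m; the calibration is good to about 2 mm. A picture is of the moment at which its call begins.
A pose or a line that the arm cannot do raises env.Unreachable and nothing moves.
- env.sign_off(): hands the job in; it is judged then, once.
The state is a dict: "t": time; "joint_positions": joint angles; "qvel": joint speeds; "joint_torque": joint torques, N m; "position": TCP position; "tool_rot": TCP orientation; "contact_force": force on the tool from outside, world axes, zero at the start; "moment": the same for the moment, N m; "gripper_width": opening from 0.0 (shut) to 1.0 (fully open); "grasp_force": force on a finger pad.
Only numpy, scipy, OpenCV 4.12 (cv2) and the standard library are available. Lean on these libraries where they do the work, as an engineer would, in place of code of your own. Each camera call takes 0.05 s, during which the arm holds its last target. There are 200 camera calls.

## Task

Open the locked tool case: take the yellow key from its white stand, push it fully into the brass lock on the case's sloping panel and turn it clockwise to the stop, leave the key there, then press the red latch so that the blue lid springs fully open by itself. Let the lid rise freely without the robot touching it, and leave the other things on the table where they are.

Things in the scene. Friction and masses are not known exactly. Their poses are not given: they have to be found in the camera images.
- case: Grey tool case, 267 (x, from -137 to +130) x 260 (y) x 120 mm high plus a 10 mm lid, fixed. Origin: on its underside, mid-width; -x is its front. Front wall 82 mm high; above it a control panel, 85 mm along the slope, rises away from the robot at 25 degrees from level to the lid's front edge. Mid-panel, lock 60 mm to +y and latch 60 mm to -y of the middle, each in a steel rim 45 mm across, 3 mm proud (look only).
- lock_face (a point): Centre of the keyhole, on the face of the brass lock plug (31 mm, flush with the panel); turns with the plug. z = out of the panel (25 degrees from vertical, leaning to the robot), x = along the slot, y = across it. Slot 12.4 (x) x 6 mm (y), 26 mm deep, with a 3 mm chamfer at its mouth. The key goes in either way round (half a turn makes no difference).
- lock (a joint): Turn of the lock plug, rad: 0 to 1.3 (the stop), positive clockwise seen from outside (about -z of lock_face). At 0 the slot runs straight up the slope; it starts between 0 and 0.3. The key has some 0.2 rad of play in the slot. Friction 0.05 N m; it stays where left. The hidden bolt lets go of the lid at about 0.9; the lid then still waits for the latch.
- latch_top (a point): Centre of the top of the red round push latch, 32 mm across, standing 9 mm proud of the panel; z = out of the panel. It is pushed in along -z.
- latch (a joint): How far the latch is pushed in, m: 0 (out) to 0.007 (fully in). A spring pushes it back: 2.5 N to start, 6 N fully in. It frees the lid at about 0.005.
- lid (a joint): Opening of the blue sprung lid, rad: 0 shut, 1.75 fully open (leaning slightly back). Hinged along the case's top far edge; once unlocked and unlatched it springs up within about a second, front edge sweeping up and away from the robot, and stays open. 188 mm from hinge to front edge, 260 mm wide, 10 mm thick.
- lid_edge (a point): Middle of the lid's front upper edge (lid axes: x from front edge to hinge, z out of its top).
- stand: White key stand, 56 x 56 x 45 mm with a foot 70 mm square and 4 mm high, fixed. Origin: centre of its underside. The key stands upright in a slot in its top with its head resting on the top face; it may be on either side of the case.
- key_head (a point): Centre of the yellow plastic key head, 26 (x, width) x 10 (y, thickness) x 40 mm (z, height), 20 mm above its underside. Steel blade below it along -z: 10 (x) x 4 mm (y), 24 mm long, the last 5 mm stepped down to 7 x 2.6 mm. 30 g. Grip across the thickness (along y), in the upper half, so that the fingertips clear the face below.
- key_seat (a point): Centre of the underside of the key head, where the blade begins (axes as key_head). It coincides with lock_face when the key is fully in.
- pencup: Bystander: white ceramic cup, 72 mm across, 85 mm high; origin at the centre of its underside. It stands on the other side of the case from the key stand.
- tape1: Bystander: brown tape roll lying flat, 72 mm across, 30 mm high; origin at the centre of its underside.
- tape2: Bystander: pale tape roll lying flat, 84 mm across, 30 mm high; origin at the centre of its underside.
- driver: Bystander: screwdriver lying on the table, about 200 mm long along its x axis.
- glue: Bystander: white glue bottle with orange cap, 48 mm across, 120 mm high; origin at the centre of its underside.
- refill: Bystander: red carton 90 x 55 x 25 mm; origin at the centre of its underside.

How it is judged:
On the way, in this order (a step that is already met when the one before it is completed fails the run):
1. the key is lifted clear of its stand (height (world z) of key_head above 0.095 m), for 0.1 s.
2. the key is fully in the lock, not yet turned (distance between key_seat and lock_face below 0.005 m and angle between the z axis of key_seat and the z axis of lock_face, either way round below 0.15 rad and value of joint lock below 0.7 rad), for 0.1 s.
3. the key, fully in, is turned to the stop (over 1.1 rad), the lid still shut (distance between key_seat and lock_face below 0.005 m and angle between the z axis of key_seat and the z axis of lock_face, either way round below 0.15 rad and value of joint lock above 1.1 rad and value of joint lid below 0.1 rad), for 0.1 s.
4. the latch is pressed in with the lid unlocked (value of joint latch above 0.0035 m and value of joint lock above 1 rad).
At the end, for the whole second after the job is handed in: The lid stands fully open (over 1.6 rad) and at rest, the key is left fully in the lock (its seat within 5 mm of the lock face, within 0.15 rad of its axis), still turned (over 1.0 rad) (value of joint lid above 1.6 rad and velocity of joint lid below 0.05 rad/s and value of joint lock above 1 rad and distance between key_seat and lock_face below 0.005 m and angle between the z axis of key_seat and the z axis of lock_face, either way round below 0.15 rad); the robot touches nothing.
It fails at once if the robot touches the lid (over 2 N) (contact force between any of the fingers, the arm and lid above 2 N).
It fails at once if a bystander is moved by more than 30 mm (distance of any of pencup, tape1, tape2, driver, glue, refill from where it was at the start of the episode above 0.03 m).
It also fails if it takes over 54 s, if anything falls off the work surface, if the arm or the gripper's body presses on something with over 40 N, if the wrist force passes 120 N, or if a joint passes its speed limit or range.

## Working session

There is one attempt and no reset: what is moved stays moved. The work goes in short steps, each a Python script; the robot and the scene stay as the last script left them, time stands still between calls to the robot, and variables do not carry over. Pictures are saved under pics/ and viewed, at most 10 in all, crops included, and the job is handed in when it is done.

```bash
mkdir -p pics; cat > h.py <<'E'
import numpy as np, cv2
from station import env
def snap(n, out=None):
    s=env.snapshot(n); np.savez('last_%s.npz'%n,**{k:np.asarray(v) for k,v in s.items()})
    if out: cv2.imwrite('pics/'+out,cv2.cvtColor(s['frame'],cv2.COLOR_RGB2BGR))
    return s
def cloud(s):
    d=np.asarray(s['depth']); h,w=d.shape
    v,u=np.mgrid[:h,:w]
    p=cv2.undistortPoints(np.stack([u,v],-1).reshape(-1,1,2).astype(float),np.array(s['intrinsics']),np.array(s['dist_coeffs'])).reshape(h,w,2)
    R=cv2.Rodrigues(np.array(s['rvec'],float))[0]; t=np.array(s['tvec'],float).ravel()
    P=np.dstack([p*d[...,None],d])
    W=(P-t)@R
    W[d==0]=np.nan
    return W
E
python3 - <<'E'
from h import *
a=snap('top','top1.png'); b=snap('scene','scene1.png')
print(env.sense()['t'],env.grasp_offset)
E
```

```text
0.1 0.0188
```

View pics/top1.png

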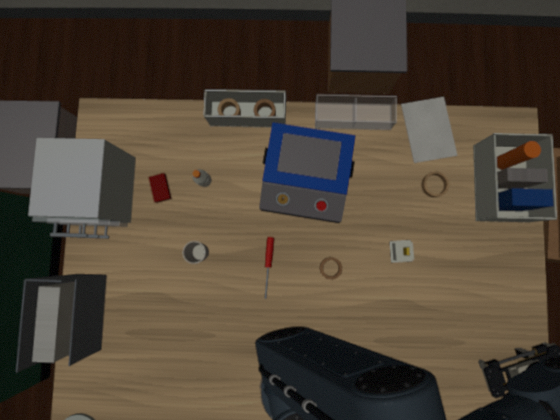

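View pics/scene1.png

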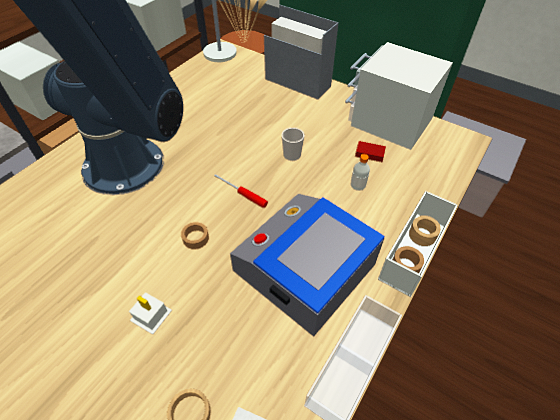

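The top view shows the stand and key at (402,251), the lock at (283,200) and the latch at (321,205). The case is yawed slightly, and the driver lies in front of the lock at (268,250). Next I turn these pixels into world positions.

```bash
python3 - <<'E'
from h import *
for n in ('top','scene'):
    s=dict(np.load('last_%s.npz'%n)); W=cloud(s); f=s['frame'].astype(int)
    hsv=cv2.cvtColor(s['frame'],cv2.COLOR_RGB2HSV); H,S,V=[hsv[...,i].astype(int) for i in range(3)]
    def rep(lab,m):
        m=m&np.isfinite(W[...,2]); v,u=np.nonzero(m); p=W[m]
        print(n,lab,m.sum(),'px',u.mean().round(),v.mean().round(),'med',np.median(p,0).round(4),'min',p.min(0).round(3),'max',p.max(0).round(3))
    yl=(H>18)&(H<32)&(S>150)&(W[...,2]>.05)&(W[...,0]<.8)
    nl,lab,st,c=cv2.connectedComponentsWithStats(yl.astype(np.uint8))
    for i in range(1,nl):
        if st[i,4]>8: rep('yel',lab==i)
    rd=((H<6)|(H>174))&(S>170)&(V>80)
    nl,lab,st,c=cv2.connectedComponentsWithStats(rd.astype(np.uint8))
    for i in range(1,nl):
        if st[i,4]>20: rep('red',lab==i)
    bl=(H>105)&(H<125)&(S>170)&(W[...,2]>.11)&(W[...,2]<.15)&(W[...,0]<.95)&(W[...,1]>-.35)
    rep('lid',bl)
    p=W[bl][:,:2].astype(np.float32); print(cv2.boxPoints(cv2.minAreaRect(p)).round(4), cv2.minAreaRect(p))
    st_=(abs(W[...,2]-.045)<.006)&(S<60)&(V>120)&(W[...,0]<.62)
    nl,lab,st,c=cv2.connectedComponentsWithStats(st_.astype(np.uint8))
    for i in range(1,nl):
        if st[i,4]>60: rep('white45',lab==i); print(cv2.minAreaRect(W[lab==i][:,:2].astype(np.float32)))
s=dict(np.load('last_top.npz'));W=cloud(s)
for u,v in [(402,251),(283,200),(321,205),(268,250),(266,297),(331,267),(195,252)]: print(u,v,W[v,u].round(3))
E
```

```text
top yel 33 px 282.0 199.0 med [0.595  0.0691 0.1008] min [0.586 0.057 0.087] max [0.607 0.078 0.108]
top yel 32 px 406.0 251.0 med [ 0.4456 -0.3182  0.0813] min [ 0.436 -0.323  0.057] max [ 0.455 -0.316  0.088]
top red 64 px 321.0 205.0 med [ 0.5781 -0.0507  0.1099] min [ 0.566 -0.063  0.1  ] max [ 0.59  -0.038  0.117]
top red 181 px 269.0 251.0 med [0.4341 0.109  0.0243] min [0.386 0.097 0.017] max [0.479 0.121 0.031]
top lid 2409 px 309.0 160.0 med [ 0.7021 -0.0089  0.1309] min [ 0.613 -0.144  0.124] max [0.827 0.125 0.138]
[[ 0.6097 -0.1255]
 [ 0.7923 -0.1518]
 [ 0.8295  0.1062]
 [ 0.6469  0.1325]] ((0.7196292877197266, -0.009658083319664001), (0.2606505751609802, 0.18448646366596222), 81.80165100097656)
top white45 238 px 404.0 251.0 med [ 0.4461 -0.317   0.0457] min [ 0.42  -0.351  0.04 ] max [ 0.475 -0.295  0.051]
((0.44722530245780945, -0.3229498565196991), (0.0537649504840374, 0.054947640746831894), 1.3467600345611572)
scene yel 46 px 292.0 211.0 med [0.5928 0.0717 0.0956] min [0.582 0.058 0.086] max [0.606 0.083 0.105]
scene yel 92 px 143.0 302.0 med [ 0.4531 -0.3229  0.0805
[... 617 characters left out ...]
56455636024475, 0.8283154368400574), 84.6014175415039)
scene white45 97 px 365.0 120.0 med [0.5641 0.579  0.0451] min [0.504 0.572 0.039] max [0.619 0.585 0.051]
((0.5617695450782776, 0.5779396891593933), (0.012238752096891403, 0.11529280245304108), 89.2349853515625)
scene white45 446 px 146.0 308.0 med [ 0.4515 -0.3269  0.0437] min [ 0.415 -0.349  0.039] max [ 0.475 -0.293  0.048]
((0.4455268383026123, -0.3215917944908142), (0.05709002539515495, 0.054970841854810715), 4.153584957122803)
402 251 [ 0.445 -0.314  0.049]
283 200 [0.594 0.066 0.087]
321 205 [ 0.578 -0.051  0.112]
268 250 [0.437 0.112 0.025]
266 297 [ 0.284  0.116 -0.004]
331 267 [ 0.387 -0.095  0.001]
195 252 [0.424 0.355 0.004]
```

The case yaw is about -8° by both the lid and the lock-latch line. The key is at (0.446,-0.32), with its width roughly along world x. I'll go above the stand for a wrist look, and check IK for both flips at the lock.

```bash
cat >> h.py <<'E'
YAW=np.deg2rad(-8.2)
def Rz(a): return cv2.Rodrigues(np.array([0,0,float(a)]))[0]
def Ry(a): return cv2.Rodrigues(np.array([0,float(a),0]))[0]
def down(a): return Rz(a)@np.diag([1.,-1,-1])      # tool x at yaw a, pointing down
def locktool(turn,flip=0,yaw=YAW):                  # tool facing panel, turned clockwise by turn
    Rl=Rz(yaw)@Ry(-np.deg2rad(25)); return Rl@Rz(-turn)@np.diag([1.,-1,-1])@Rz(flip*np.pi)
E
python3 - <<'E'
from h import *
print(np.round(env.sense()['tool_rot'],2))
L=np.array([.594,.069,.10]); Rl=Rz(YAW)@Ry(-np.deg2rad(25)); 
for f in (0,1):
    print('down',env.ik([.447,-.32,.25],down(f*np.pi)))
    for t in (0,.3,.8,1.3,1.5): print(f,t,np.round(q,2) if (q:=env.ik(L+Rl[:,2]*.011,locktool(t,f))) is not None else q)
f=min((0,1),key=lambda f:abs((env.ik([.447,-.32,.25],down(f*np.pi)))[5]))
env.move_pose([.40,-.32,.25],down(f*np.pi)); print(f,env.sense()['joint_positions'])
s=snap('wrist','w1.png')
E
```

```text
[[ 0.95  0.31 -0.  ]
 [ 0.31 -0.95  0.  ]
 [ 0.   -0.   -1.  ]]
down [-7.05994134e-01  3.19548847e-01  1.61493789e+00 -4.44089210e-16
  1.20710592e+00  8.64802193e-01]
0 0 [ 0.08  0.43  1.94 -0.27  0.36  2.03]
0 0.3 [ 0.08  0.43  1.94 -0.27  0.36  2.33]
0 0.8 [ 0.08  0.43  1.94 -0.27  0.36  2.83]
0 1.3 None
0 1.5 [ 0.08  0.43  1.94 -0.27  0.36 -2.75]
down [-7.05994134e-01  3.19548847e-01  1.61493789e+00 -4.44089210e-16
  1.20710592e+00 -2.27679046e+00]
1 0 [ 0.08  0.43  1.94 -0.27  0.36 -1.11]
1 0.3 [ 0.08  0.43  1.94 -0.27  0.36 -0.81]
1 0.8 [ 0.08  0.43  1.94 -0.27  0.36 -0.31]
1 1.3 [ 0.08  0.43  1.94 -0.27  0.36  0.19]
1 1.5 [ 0.08  0.43  1.94 -0.27  0.36  0.39]
0 [-7.66805728e-01  2.49762399e-01  1.70945009e+00 -2.00698926e-04
  1.18260787e+00  8.04099189e-01]
```

View pics/w1.png

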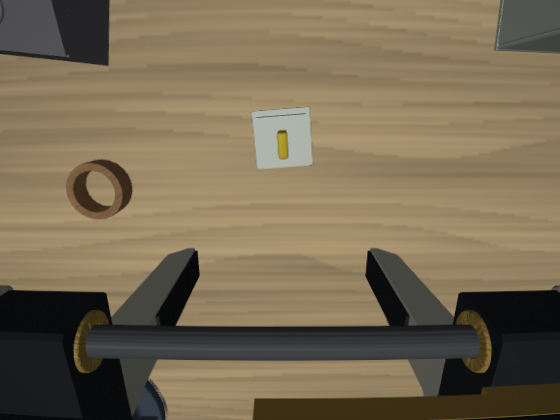

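The wrist view shows the stand at (283,138) and the key head at (282,144), slightly rotated, with nothing near the fingers. I measure the key from this cloud.

```bash
python3 - <<'E'
from h import *
s=dict(np.load('last_wrist.npz')); W=cloud(s)
hsv=cv2.cvtColor(s['frame'],cv2.COLOR_RGB2HSV); H,S,V=[hsv[...,i].astype(int) for i in range(3)]
k=np.zeros(H.shape,bool); k[120:165,265:300]=1
y=k&(H>18)&(H<35)&(S>150)
print(y.sum(),W[y].min(0),W[y].max(0))
t=y&(W[...,2]>.078); r=cv2.minAreaRect(W[t][:,:2].astype(np.float32)); print('keytop',t.sum(),r,W[t].mean(0))
w=np.zeros(H.shape,bool); w[95:180,240:325]=1
w&=(abs(W[...,2]-.045)<.005)
r=cv2.minAreaRect(W[w][:,:2].astype(np.float32)); print('stand',w.sum(),r,np.median(W[w][:,2]))
E
```

```text
232 [nan nan nan] [nan nan nan]
keytop 217 ((0.44644400477409363, -0.3205878734588623), (0.024192437529563904, 0.008541279472410679), 3.701223134994507) [ 0.44655934 -0.32063534  0.08395202]
stand 2321 ((0.44545847177505493, -0.3210872411727905), (0.0565897636115551, 0.05606119707226753), 4.614448070526123) 0.04412428423069723
```

Key at (0.4463,-0.3207), yaw about 4°, and the sizes match the description. Grasping it, lifting, then looking at the lock with the key in hand.

```bash
python3 - <<'E'
from h import *
R=down(np.deg2rad(4.1)); x,y=.4463,-.3207; g=float(env.grasp_offset)
env.move_pose([x,y,.14],R); env.move_gripper(.5); z=.075-g
env.movel([x,y,z],feed=.1); env.move_gripper(0.0)
s=env.sense(); print(s['gripper_width'],s['grasp_force'],s['contact_force'],s['position'],z)
env.movel([x,y,z+.10],feed=.12)
s=env.sense(); print(s['gripper_width'],s['grasp_force'],s['t'])
# hover in front of the lock, looking along its axis
L=np.array([.594,.069,.10]); Rl=Rz(YAW)@Ry(-np.deg2rad(25))
p=L+Rl@np.array([-.03,0,.12])
env.move_pose(p,locktool(0.1,1)); print(env.sense()['joint_positions'],env.sense()['t'])
snap('wrist','w2.png')
E
```

```text
0.10374011296232089 29.99951273202896 [-0.44388442 -0.34595135  0.78224461] [ 0.44630434 -0.32071698  0.05624248] 0.0562
0.10669976088948938 29.999290108680725 5.4167
[ 0.12320989  0.16679715  2.03676105 -0.22385059  0.52671802 -1.03225986] 7.0167
```

View pics/w2.png

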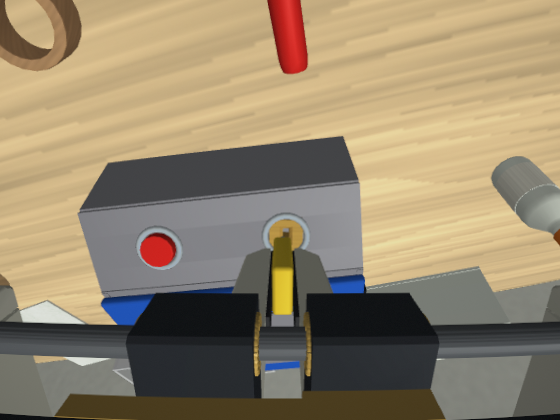

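The key is held between the pads at (285,280). The lock is at (286,235), but the blade tip hides its slot. I shift up-slope so the slot is in clear view.

```bash
python3 - <<'E'
from h import *
L=np.array([.594,.069,.10]); Rl=Rz(YAW)@Ry(-np.deg2rad(25))
env.movel(L+Rl@np.array([.05,0,.12]),feed=.15)
s=snap('wrist'); W=cloud(s); f=s['frame']
# project approximate lock, crop and enlarge
R=np.array(s['rvec'],float);t=np.array(s['tvec'],float)
c=cv2.projectPoints(L.reshape(1,3),R,t,np.array(s['intrinsics']),np.array(s['dist_coeffs']))[0].ravel(); print(c, 'cam',(-cv2.Rodrigues(R)[0].T@t.ravel()).round(3))
u,v=c.astype(int); u0,v0=max(u-60,0),max(v-45,0); print(u0,v0)
cr=f[v0:v0+90,u0:u0+120]; cr=cv2.resize(cr,None,fx=6,fy=6,interpolation=cv2.INTER_CUBIC)
cv2.imwrite('pics/lock_crop.png',cv2.cvtColor(cr,cv2.COLOR_RGB2BGR))
hsv=cv2.cvtColor(f,cv2.COLOR_RGB2HSV); H,S,V=[hsv[...,i].astype(int) for i in range(3)]
def big(m):
    n,l,st,ce=cv2.connectedComponentsWithStats(m.astype(np.uint8)); i=1+np.argmax(st[1:,4]); return l==i
D=np.linalg.norm(W-L,axis=2)
yl=(H>12)&(H<32)&(S>110)&(D<.04); yl=big(yl); p=W[yl]
vv,uu=np.nonzero(yl); print('brass',yl.sum(),uu.min(),uu.max(),vv.min(),vv.max(),np.nanmin(p,0).round(4),np.nanmax(p,0).round(4))
rd=((H<6)|(H>174))&(S>170)&(V>80)&(np.linalg.norm(W-[.58,-.051,.11],axis=2)<.04)
vr,ur=np.nonzero(rd);print('red',rd.sum(),np.nanmean(W[rd],0))
# panel plane
q=(W-L)@Rl; m=(abs(q[...,2])<.015)&(abs(q[...,0])<.035)&(q[...,1]<-.03)&(q[...,1]>-.09)&~rd
m&=(np.hypot(q[...,0],q[...,1]+.12)>.028)
P=W[m]; A=np.c_[P[:,:2],np.ones(len(P))]
for _ in range(3):
    k=np.linalg.lstsq(A,P[:,2],rcond=None)[0]; r=abs(A@k-P[:,2]); A,P=A[r<.003],P[r<.003]
n=np.array([-k[0],-k[1],1]);n/=np.linalg.norm(n); print('plane',len(P),k,n,'tilt',np.degrees(np.arccos(n[2])),'yaw',np.degrees(np.arctan2(-n[1],-n[0])))
print('expected n',Rl[:,2])
E
```

```text
[276.08113642 148.33443709] cam [0.447 0.099 0.344]
216 103
brass 1020 259 294 131 168 [0.581  0.0531 0.0818] [0.6117 0.0848 0.1074]
red 1078 [ 0.57583717 -0.04758066  0.10716749]
plane 5604 [ 0.46447002 -0.06155374 -0.17280052] [-0.42059393  0.05573907  0.90553515] tilt 25.104544757501987 yaw -7.549114944696174
expected n [-0.41829751  0.06027759  0.90630779]
```

View pics/lock_crop.png

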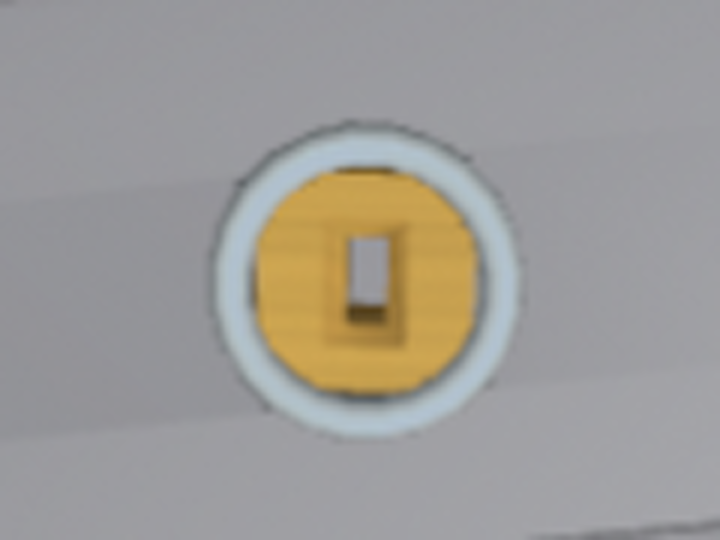

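The slot is vertical in the picture, so it is aligned with the tool as turned (about 0.1 rad). The slot centre is at crop (366,282), i.e. pixel about (276.6,149.6). I compute its position, move the tip to just above the mouth and look once.

```bash
python3 - <<'E'
from h import *
s=dict(np.load('last_wrist.npz')); R=cv2.Rodrigues(s['rvec'].astype(float))[0]; t=s['tvec'].astype(float).ravel(); C=-R.T@t
k=np.array([.46447,-.06155,-.1728]); n0=np.array([-k[0],-k[1],1])
def hit(cx,cy,off=0):
    u,v=(cx+.5)/6-.5+216,(cy+.5)/6-.5+103
    x=cv2.undistortPoints(np.array([[[u,v]]]),s['intrinsics'],s['dist_coeffs']).ravel()
    d=R.T@np.r_[x,1]; n=n0/np.linalg.norm(n0); p0=np.array([0,0,k[2]])+n*off
    return C+d*(n@(p0-C))/(n@d)
sl=hit(365,283); br=hit(368,282); rim=hit(366,279,.003); print('slot',sl,'brass',br,'rim',rim)
L=(sl+br+rim)/3
a,b=hit(365,222),hit(365,345); d=a-b
lat=np.array([.57584,-.04758,.10717]); v=L-lat; print('sep',np.linalg.norm(v[:2]),'yaw',np.degrees(np.arctan2(-v[0],v[1])))
e=hit(0,438)-hit(720,360); print('edge yaw',np.degrees(np.arctan2(-e[0],e[1])),np.degrees(np.arctan2(-(hit(0,205)-hit(720,128))[0],(hit(0,205)-hit(720,128))[1])))
Rl=Rz(YAW)@Ry(-np.deg2rad(25)); dl=Rl.T@d; print('slot len',dl,'turn',-np.arctan2(-dl[1],-dl[0]),-np.arctan2(dl[1],dl[0]))
np.save('L.npy',L); print(L)
env.movel(L+Rl@np.array([0,0,.0112+.024+.035]),locktool(.1,1),feed=.12)
env.movel(L+Rl@np.array([0,0,.0112+.024+.010]),feed=.05); env.dwell(.2)
s=snap('wrist'); f=s['frame']
K,D=s['intrinsics'],s['dist_coeffs']
st=env.sense(); T=np.array(st['position']); Z=np.array(st['tool_rot'])[:,2]
pj=lambda P: cv2.projectPoints(np.array(P,float).reshape(-1,3),np.array(s['rvec'],float),np.array(s['tvec'],float),np.array(K),np.array(D))[0].reshape(-1,2)
q=pj([L,T+Z*.0112,T+Z*.0352]); print('lock,seat,tip px',q, st['contact_force'],st['t'])
u,v=q[0].astype(int); cr=cv2.resize(f[v-45:v+45,u-60:u+60],None,fx=6,fy=6,interpolation=cv2.INTER_CUBIC); print(u-60,v-45)
cv2.imwrite('pics/hover.png',cv2.cvtColor(cr,cv2.COLOR_RGB2BGR))
E
```

```text
slot [0.59565987 0.06889152 0.09962587] brass [0.59563303 0.06933987 0.09958581] rim [0.5936356  0.06947319 0.10196281]
sep 0.11837189187165863 yaw -9.303343550268018
edge yaw 172.4785469658629 172.19984251293224
slot len [-1.73465789e-02  1.80195519e-03 -2.25226610e-05] turn 0.10350831870703464 -3.0380843348827584
[0.59497617 0.06923486 0.10039149]
lock,seat,tip px [[281.02067662 233.55266758]
 [280.93490326 255.3301562 ]
 [281.06035576 239.51766685]] [-0.13311661 -0.50797119  0.04484592] 9.4333
221 188
```

View pics/hover.png

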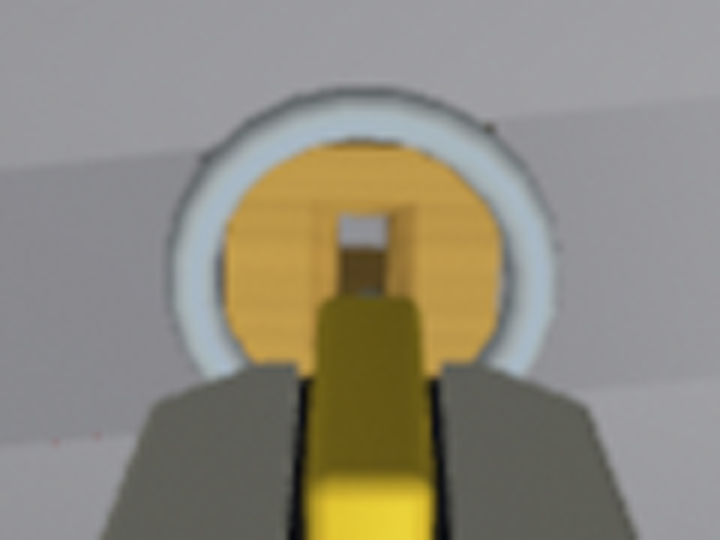

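The key head centre is at about (369,300) in the crop, the slot at (363,245) and the brass centre at about (362,287). The lock is therefore about 0.8 mm further up-slope and 0.4 mm to -y of where I aim. I correct that and insert in small steps while watching the force.

```bash
python3 - <<'E'
from h import *
L=np.load('L.npy'); Rl=Rz(YAW)@Ry(-np.deg2rad(25)); L=L+Rl@np.array([.0008,-.0004,0]); np.save('L.npy',L)
f0=np.array(env.sense()['contact_force'])
for h in [.008,.004,.001,-.002,-.005,-.009,-.013,-.017,-.020,-.022,-.023,-.024,-.025,-.026]:
    env.movel(L+Rl@np.array([0,0,.0112+.024+h]),feed=.04)
    s=env.sense(); f=Rl.T@(np.array(s['contact_force'])-f0); e=Rl.T@(np.array(s['position'])-L)-[0,0,.0352]
    print(h,f.round(2),(e*1e3).round(2),np.round(s['moment'],2))
    if f[2]>12 or np.hypot(*f[:2])>10: print('stop'); break
snap('wrist'); print(s['t'],s['gripper_width'])
E
```

```text
0.008 [ 0.22  0.16 -0.66] [ 0.05 -0.03  7.95] [0.06 0.05 0.02]
0.004 [-0.09  1.2  -0.35] [-0.2  -0.03  3.72] [ 0.12  0.11 -0.02]
0.001 [ 0.08  0.51 -0.3 ] [-0.11 -0.03  0.82] [0.08 0.04 0.01]
-0.002 [ 0.28  0.39 -1.17] [-0.11 -0.03 -2.16] [ 0.13  0.11 -0.02]
-0.005 [-0.75  0.85 -0.26] [-0.12 -0.03 -5.17] [ 0.1   0.06 -0.01]
-0.009 [-0.79  1.18 -0.86] [-0.15 -0.04 -9.24] [0.13 0.2  0.06]
-0.013 [-0.53  0.25  0.06] [ -0.14  -0.05 -13.26] [0.1  0.26 0.02]
-0.017 [-1.18  0.39 -0.88] [-1.100e-01 -1.000e-02 -1.724e+01] [ 0.13  0.32 -0.03]
-0.02 [-1.46  1.55 -1.85] [ -0.13  -0.04 -20.2 ] [ 0.19  0.32 -0.02]
-0.022 [-1.24  1.19 -1.74] [-1.100e-01 -2.000e-02 -2.213e+01] [0.17 0.47 0.04]
-0.023 [-2.19  1.68 -0.83] [-1.300e-01 -1.000e-02 -2.306e+01] [0.15 0.49 0.06]
-0.024 [-2.37 -0.3   1.62] [ -0.09  -0.03 -23.99] [0.17 0.61 0.07]
-0.025 [-6.99 -0.19 20.07] [-3.00e-02 -1.00e-02 -2.42e+01] [ 0.16  1.31 -0.06]
stop
12.6833 0.10040126515053743
```

The key seated exactly at depth (−24.1 mm). Now I turn it clockwise until the torque shows the stop.

```bash
python3 - <<'E'
from h import *
L=np.load('L.npy'); Rl=Rz(YAW)@Ry(-np.deg2rad(25))
p=L+Rl@np.array([0,0,.0110])
m0=None
for a in np.arange(.1,1.66,.1).tolist():
    env.movel(p,locktool(a,1),feed=.05)
    s=env.sense(); R=np.array(s['tool_rot']); act=np.arctan2(*(locktool(0,1).T@R)[[1,0],[0,0]])
    m=Rl.T@np.array(s['moment']); f=Rl.T@np.array(s['contact_force']); m0=m if m0 is None else m0
    print(round(a,2),'act',act.round(3),'m',m.round(2),'f',f.round(1),round(s['t'],2))
    if abs(m[2]-m0[2])>.6: break
snap('wrist','turned.png')
E
```

```text
0.1 act 0.1 m [ 0.11  0.92 -0.02] f [-4.1 -0.1  7.8] 12.98
0.2 act 0.201 m [ 0.46  0.97 -0.04] f [-4.3  2.6  6.9] 13.23
0.3 act 0.301 m [0.18 0.94 0.01] f [-5.2  1.1  7.8] 13.48
0.4 act 0.401 m [-0.06  0.97 -0.02] f [-5.5 -0.6  8. ] 13.73
0.5 act 0.501 m [-0.09  0.93 -0.01] f [-3.9 -0.1  7.8] 13.98
0.6 act 0.601 m [-0.13  1.01  0.01] f [-4.4 -0.9  6.9] 14.23
0.7 act 0.701 m [-0.15  0.92 -0.06] f [-4.5 -0.8  7.8] 14.48
0.8 act 0.801 m [-0.16  0.98 -0.11] f [-4.7 -0.6  7.5] 14.73
0.9 act 0.901 m [-0.18  0.96 -0.06] f [-3.9 -0.6  7.2] 14.98
1.0 act 1.001 m [-0.2   0.94  0.03] f [-4.  -1.7  6.9] 15.23
1.1 act 1.101 m [-0.26  0.98 -0.02] f [-5.  -1.3  7.4] 15.48
1.2 act 1.201 m [-0.26  0.92  0.03] f [-4.3 -1.1  7.3] 15.73
1.3 act 1.301 m [-0.22  0.92 -0.02] f [-4.8 -2.3  7.3] 15.98
1.4 act 1.401 m [-0.35  0.91  0.02] f [-3.9 -1.5  7.8] 16.23
1.5 act 1.501 m [-0.33  0.91  0.06] f [-3.9 -2.2  7.9] 16.48
1.6 act 1.601 m [-0.31  0.92  0.05] f [-3.5 -1.6  7.9] 16.73
```

View pics/turned.png

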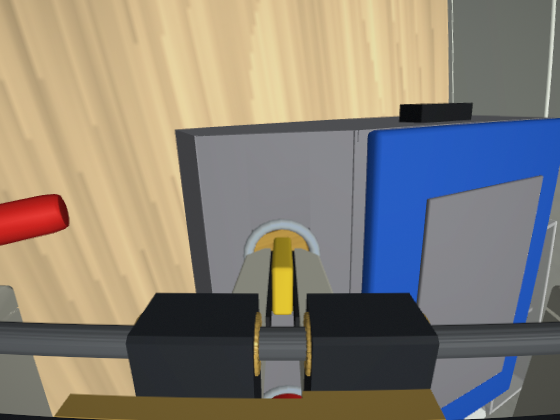

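No stop was felt by 1.6, and the key is still aligned with the fingers at (283,270). With the play the stop may come a little later, so I continue carefully.

```bash
python3 - <<'E'
from h import *
L=np.load('L.npy'); Rl=Rz(YAW)@Ry(-np.deg2rad(25))
p=L+Rl@np.array([0,0,.0110])
for a in [1.64,1.68,1.72,1.76,1.8]:
    env.movel(p,locktool(a,1),feed=.05); 
    M=[];
    for _ in range(5): env.dwell(.02); M.append(Rl.T@np.array(env.sense()['moment']))
    s=env.sense(); m=np.mean(M,0); f=Rl.T@np.array(s['contact_force'])
    print(a,'m',m.round(3),'f',f.round(1),round(s['t'],2),s['joint_positions'][5].round(3),s['gripper_width'],np.round(s['joint_torque'][5],3))
    if abs(m[2])>.4: break
W=snap('wrist')['frame']; cr=cv2.resize(W[210:320,220:350],None,fx=6,fy=5.4); cv2.imwrite('pics/turned2.png',cr[...,::-1])
E
```

```text
1.64 m [-0.277  0.895  0.138] f [-3.6 -0.8  7.1] 17.12 0.526 0.10286167924123893 0.171
1.68 m [-0.294  0.856  0.253] f [-4.1 -1.3  7.7] 17.45 0.566 0.10301483458567084 0.259
1.72 m [0.275 1.023 0.129] f [-2.7  1.2  5.8] 17.78 0.606 0.10814384946062071 0.162
1.76 m [0.323 1.005 0.228] f [-3.3  1.5  6.6] 18.12 0.646 0.1047275651504483 0.273
1.8 m [0.283 0.924 0.317] f [-3.5  0.7  6.4] 18.45 0.686 0.10584337275485879 0.374
```

View pics/turned2.png

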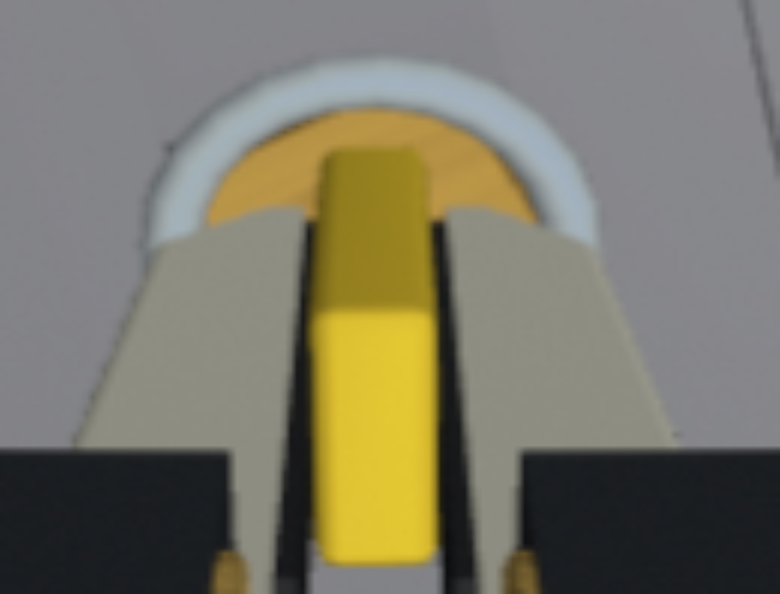

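The torque rises steadily from about 1.6 to 1.8, so the stop is reached once play and compliance are taken up. I relax the twist slightly, let go and retreat along the lock axis, then check the key.

```bash
python3 - <<'E'
from h import *
L=np.load('L.npy'); Rl=Rz(YAW)@Ry(-np.deg2rad(25))
env.movel(L+Rl@np.array([0,0,.0112]),locktool(1.6,1),feed=.05)
env.move_gripper(.24); s=env.sense(); print(s['gripper_width'],Rl.T@np.array(s['contact_force']))
env.movel(L+Rl@np.array([0,0,.09]),feed=.1)
env.movel(L+Rl@np.array([-.03,-.06,.13]),locktool(0,1),feed=.15)
s=snap('wrist'); W=cloud(s); Rk,t=np.array(s['rvec'],float),np.array(s['tvec'],float)
px=cv2.projectPoints(np.array([L,L+Rl[:,2]*.04]),Rk,t,np.array(s['intrinsics']),np.array(s['dist_coeffs']))[0].reshape(-1,2); print(px, env.sense()['t'])
f=s['frame']; hsv=cv2.cvtColor(f,cv2.COLOR_RGB2HSV); H,S,V=[hsv[...,i].astype(int) for i in range(3)]
q=(W-L)@Rl
m=(H>18)&(H<35)&(S>120)&(np.hypot(q[...,0],q[...,1])<.035)&(q[...,2]>.034)&(q[...,2]<.06)
print('head top',m.sum(),np.median(q[m],0),cv2.minAreaRect(q[m][:,:2].astype(np.float32)))
rd=((H<6)|(H>174))&(S>170)&(V>80)&(np.hypot(q[...,0],q[...,1]+.12)<.04)
print('latch',rd.sum(),np.nanmean(q[rd],0),cv2.minEnclosingCircle(q[rd&(q[...,2]>.006)][:,:2].astype(np.float32)))
cv2.imwrite('pics/rel.png',f[...,::-1])
E
```

```text
0.238071815236128 [-1.44519133 -0.53159924  0.52770917]
[[344.46593671 230.72030285]
 [352.99923888 247.81199861]] 22.0583
head top 372 [-0.00211615 -0.00146225  0.03842987] ((-0.001170614268630743, -0.0012682834640145302), (0.010231015272438526, 0.025362467393279076), 3.564596176147461)
latch 850 [-0.00119811 -0.11888247  0.0070472 ] ((-0.00017883894906844944, -0.11926724016666412), 0.01568746194243431)
```

View pics/rel.png

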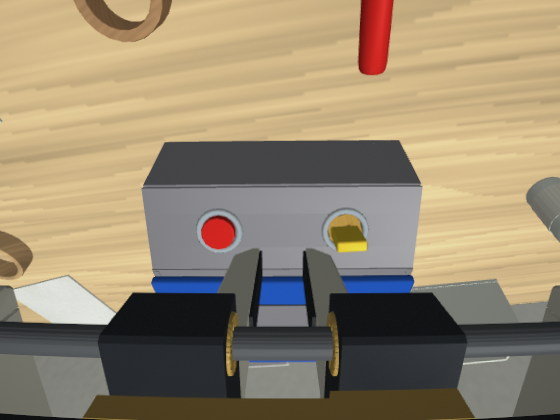

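The key stands fully in (head top 38–40 mm out) and turned about 90° at (350,238), which with the play puts the plug at the stop. The latch is at (218,232) and measures within 1 mm of where it should be. Pressing it next with closed fingers.

```bash
python3 - <<'E'
from h import *
L=np.load('L.npy'); Rl=Rz(YAW)@Ry(-np.deg2rad(25))
P=lambda h: L+Rl@np.array([-.003,-.1193,h])
env.move_gripper(0.0)
env.movel(P(.05),locktool(0,1),feed=.15); env.movel(P(.014),feed=.1); env.dwell(.1)
f0=np.array(env.sense()['contact_force'])
for h in [.010,.008,.006,.005,.004,.0035,.003,.0025,.002]:
    env.movel(P(h),feed=.04); s=env.sense(); f=Rl.T@(np.array(s['contact_force'])-f0); print(h,f.round(2),round(s['t'],2))
    if f[2]>14: break
env.movel(P(.06),feed=.15)
p=np.array(env.sense()['position']); env.movel(p+[-.14,0,.08],feed=.2); env.dwell(.5)
snap('scene','end.png'); print(env.sense()['t'])
E
```

```text
0.01 [ 0.64  0.05 -0.15] 24.32
0.008 [-0.12  0.28  3.87] 24.57
0.006 [0.57 1.19 3.2 ] 24.82
0.005 [1.15 0.77 4.15] 25.07
0.004 [0.69 0.84 4.34] 25.32
0.0035 [2.66 1.09 4.  ] 25.57
0.003 [2.01 0.65 4.8 ] 25.82
0.0025 [1.77 0.38 4.44] 26.07
0.002 [1.46 0.67 5.71] 26.32
28.3667
```

View pics/end.png

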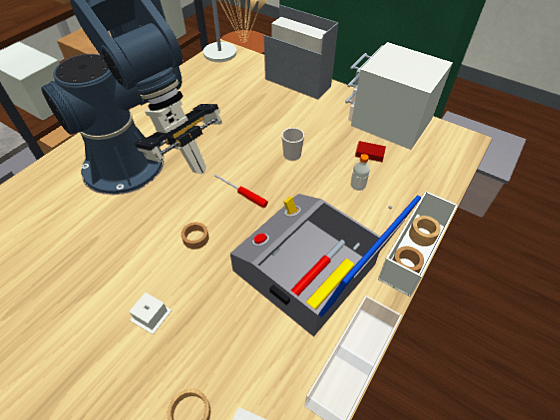

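The lid stands open at (380,250), the key is in the lock at (291,205), and the arm is clear at (190,150). The bystanders I can see haven't moved. Handing in.

```bash
python3 -c "
from station import env
env.dwell(.5); print(env.sign_off())"
```

```text
the job is handed in; nothing more can be done
None
```

The job is handed in: the last picture shows the lid open with the key left in the lock, the arm clear and the bystanders unmoved; torque and key angle put the lock at its stop, and no verdict came back.

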